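Lock the bayonet lid on the specimen canister

ROBOT

A 6-joint arm with a two-finger parallel gripper is mounted at the origin on the work surface. World frame = base frame: x ahead of the robot, y to its left, z up, the work surface at z = 0. Lengths are in m, angles in rad, forces in N, time in s.
With the tool pointing down it reaches from about 0.3 to 0.825 m from the base axis. Payload 5.4 kg.
Tool frame: the origin (TCP) lies at the very end of the fingers, on their centre line; the grasp point (between the pads) lies 19 mm behind it; z points along the fingers, y is the line along which they close (so a half turn about z gives the same grasp; the last joint's range is limited). The gripper opens to 92 mm and grips with 3 to 60 N. Pads are 20 mm wide; open, the fingers measure 128 mm over their backs; the gripper's body (75 mm by 189 mm) begins 69 mm behind the grasp point.
Start: joints at [1, 0.158, 1.597, -0, 1.386, -0.21], TCP at [0.203, 0.538, 0.215] pointing down, gripper open.
Joint ranges: [-2.91, 2.91], [-0.94, 2.29], [0.18, 2.7], [-1.29, 4.43], [0.17, 2.64], [-3, 3]. Speed limits (rad/s): [2.57, 2.57, 3.14, 3.14, 3.14, 3.14].

INTERFACE

Orientations are given as a rotation vector (axis times angle).
In Python, from workcell import bot gives the robot as it stands. Calls block until the motion is done:
- bot.goto(position, orientation): joint-space move of the TCP to a pose.
- bot.line_to(position, rot=None, max_speed=0.15): straight line of the TCP; rot=None keeps the orientation; max_speed is the mean speed in m/s.
- bot.set_joints(angles): joint-space move.
- bot.set_gripper(opening, newtons=None): opening from 0.0 (shut) to 1.0 (fully open); newtons is the grip in N (None keeps the last); returns when the fingers have stopped.
- bot.hold(seconds).
- bot.inverse_kinematics(position, orientation): joint angles nearest the present ones, or None.
- bot.read_camera(name): name is "scene" or "top"; returns a dict with "pixels" (420x560x3 uint8, blue, green, red), "fx", "fy", "cx", "cy" (pixels), "R" (3x3) and "t" (3): a world point X has camera coordinates R X + t. Camera axes: x right, y down, z forward; pixel columns grow to the right and rows downward; lengths in m; the calibration is good to about 2 mm. A picture is of the moment at which its call begins. There is no depth.
A pose or a line that the arm cannot do raises bot.MotionError and nothing moves.
- bot.job_done(): hands the job in; it is judged then, once.
Readings, each from a call of its own:
- bot.current_clock(): time.
- bot.current_joints(): joint angles.
- bot.current_joint_vel(): joint speeds.
- bot.current_effort(): joint torques, N m.
- bot.current_ee_pos(): TCP position.
- bot.current_tool_rot(): TCP orientation.
- bot.current_contact_force(): force on the tool from outside, world axes, zero at the start.
- bot.current_ft_torque(): the same for the moment, N m.
- bot.current_opening(): opening from 0.0 (shut) to 1.0 (fully open).
- bot.current_grip_force(): force on a finger pad.
Only numpy, scipy, OpenCV 4.12 (cv2) and the standard library are available. Lean on these libraries where they do the work, as an engineer would, in place of code of your own. Each camera call takes 0.05 s, during which the arm holds its last target. There are 200 camera calls.

TASK

Close the white specimen canister: pick up its grey lid by the bar on top, let its two lugs down through the two notches in the canister's mouth, push the lid in against the spring and twist it clockwise (seen from above) as far as it goes, so that it is locked and stays down level when you let go. Work gently, by feel, without ramming the lid against the canister, and leave the other things on the desk where they are.

Things in the scene. Friction and masses are not known exactly. Their poses are not given: they have to be found in the camera images.
- lid: The loose grey plastic lid (0.13 to 0.25 kg), standing upright on the desk on its plug. Origin: centre of the plug's underside, z up. Plug 51 mm across, 0 to 15.5 mm high. Two opposite lugs at its foot, at +x and -x, reach 32 mm from the axis, 9 mm (0.30 rad) wide, 0 to 6 mm high. Round cover plate 72 mm across, 15.5 to 23.5 mm high. Same after half a turn.
- bar (a point): Middle of the lid's upright grip bar, 39.5 mm above the lid's origin. The bar is 60 mm long (along the lid's x, in line with the lugs), 14 mm thick (along y) and 32 mm tall, standing on the cover plate (top at 55.5 mm over the lid's origin).
- stand: Grey square base, 130 x 130 x 12 mm, fixed to the desk, origin at the centre of its underside. It firmly holds the upright white canister on its axis (84 mm across, rim 90 mm over the desk), but TURNED BY AN UNMEASURED ANGLE of up to 0.45 rad either way: at zero turn the two notches lie at the stand's +x and -x sides. Their true directions can be seen from above or felt with the lid.
- mouth (a point): On the canister's axis, level with the rim's top. The mouth is 56 mm across, in an inward lip 8 mm thick (bore below: 72 mm). Two opposite notches right through the lip, 0.42 rad wide, reach 34.5 mm from the axis: nearly 2 mm spare on each side of a lug. With the lugs lying on the rim the lid's origin is at this height; over the notches it can sink.
- pad (a point): On the axis, 6 mm below the rim: here a sprung pad in the canister meets the plug's underside, with 3 N at first and 0.5 N more per mm; an unlocked lid let go floats here. The lid's origin must go over 14 mm below the rim (spring about 7 N) for the lugs to turn under the lip; at 15.5 mm the cover plate hits the rim, a hard stop. Over 50 N (push, or twist at both lugs, in all) does damage; 10 N is plenty.
- locked (a point): On the axis, 11 mm below the rim: where the lid's origin rests when locked. Below the lip the lugs turn only clockwise seen from above. 0.67 to 0.75 rad from the notches' middle they lie under pockets, 3 mm deep, in the lip's underside; an end stop is at 0.75 rad. Let go there, the spring lifts the lugs into the pockets; short of them the lid stays about 14 mm below the rim.
- mug: Bystander, to be left alone: the blue coffee mug; origin at the centre of its underside.
- pen_pot: Bystander, to be left alone: the pen pot; origin at the centre of its underside.
- gel: Bystander, to be left alone: the gel bottle; origin at the centre of its underside.
- carton: Bystander, to be left alone: the small white carton; origin at the centre of its underside.
- phone: Bystander, to be left alone: the black phone; origin at the centre of its underside.
- cassette_a: Bystander, to be left alone: the first green cassette; origin at the centre of its underside.
- cassette_b: Bystander, to be left alone: the second green cassette; origin at the centre of its underside.
There are look-alikes about, which are no part of the job. Leave any red look-alike of the lid alone.

How it is judged:
By the outcome, as a careful person would: the job done as asked, in the order asked, and still so for the second after the job is handed in, with the robot touching nothing.
It also fails if it takes over 72 s, if anything falls off the work surface, if the arm or the gripper's body presses on something with over 40 N, if the wrist force passes 120 N, or if a joint passes its speed limit or range.

## Working session

There is one attempt and no reset: what is moved stays moved. The work goes in short steps, each a Python script; the robot and the scene stay as the last script left them, time stands still between calls to the robot, and variables do not carry over. Pictures are saved under pics/ and viewed, at most 10 in all, crops included, and the job is handed in when it is done.

```bash
mkdir -p pics; ls; cat > snap.py <<'E'
import cv2,sys
from workcell import bot
E
python3 - <<'E'
from workcell import bot
import cv2
for n in("scene","top"):
    c=bot.read_camera(n); cv2.imwrite(f"pics/{n}0.png",c["pixels"])
    print(n,c["fx"],c["fy"],c["cx"],c["cy"],c["R"],c["t"])
print(bot.current_tool_rot(),bot.current_clock())
E
```

```text
pics
scene 510.3448838477371 510.3448838477371 274.25734547696896 210.13719047482445 [[-0.62196691  0.7829276  -0.01347336]
 [ 0.67170433  0.5246084  -0.52306722]
 [-0.40245553 -0.33438062 -0.85218493]] [ 0.3406634  -0.30142929  1.59657483]
top 441.7153483554722 441.7153483554722 284.0369822007105 206.70631960518682 [[-0.00133668 -0.99980699 -0.01960115]
 [-0.9850012   0.00469841 -0.17248354]
 [ 0.17254234  0.0190766  -0.98481736]] [0.01886166 0.53527298 1.23558702]
[-5.63554006e-01 -3.08998244e+00  2.44720632e-03] 0.1
```

View pics/top0.png

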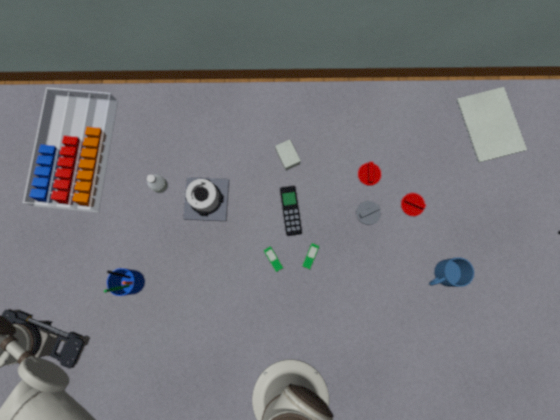

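View pics/scene0.png

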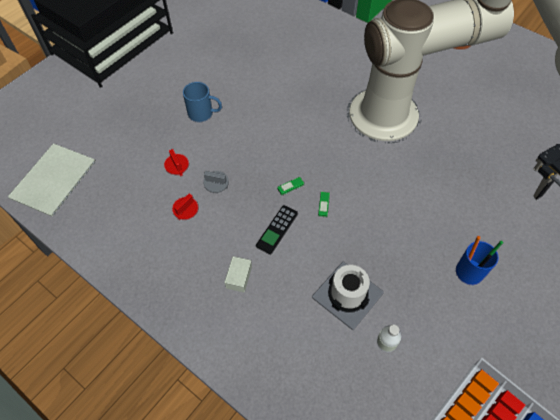

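```bash
python3 - <<'E'
import cv2,numpy as np
t=cv2.imread("pics/top0.png");s=cv2.imread("pics/scene0.png")
def c(i,u,v,h=25):return cv2.resize(i[v-h:v+h,u-h:u+h],(400,400)if 0 else (300,300),interpolation=cv2.INTER_CUBIC)
cv2.imwrite("pics/c0.png",np.vstack([np.hstack([c(t,368,213),c(t,204,198)]),np.hstack([c(s,215,181),c(s,350,290,35)])]))
E
```

```text
(no output)
```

View pics/c0.png

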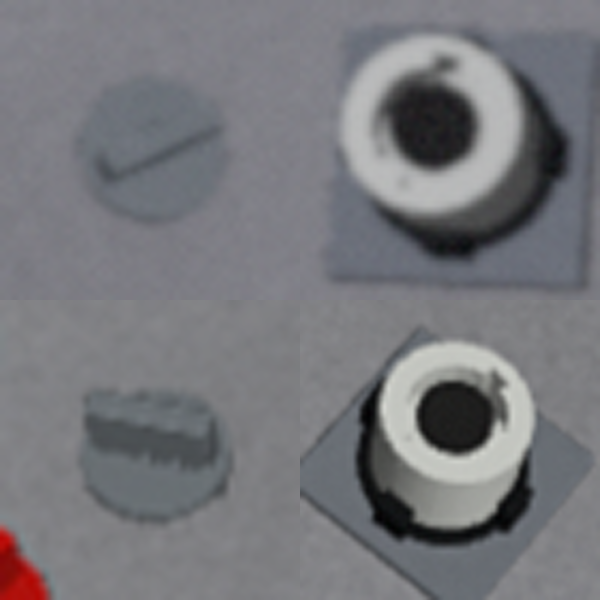

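```bash
cat > vis.py <<'E'
import cv2,numpy as np
from scipy.optimize import differential_evolution as DE
from scipy.ndimage import map_coordinates as mc
def proj(c,P):
    q=P@c["R"].T+c["t"]; return np.c_[c["fx"]*q[:,0]/q[:,2]+c["cx"],c["fy"]*q[:,1]/q[:,2]+c["cy"]]
def grad(c):
    i=cv2.GaussianBlur(c["pixels"],(0,0),.6).astype(float)
    g=np.sqrt(sum(np.gradient(i,axis=0)[...,k]**2+np.gradient(i,axis=1)[...,k]**2 for k in range(3)))
    return np.minimum(g,60)
def circ(r,z,a0=0,a1=2*np.pi,n=90):
    a=np.linspace(a0,a1,n); return np.c_[r*np.cos(a),r*np.sin(a),0*a+z]
def seg(a,b,n=40): return np.linspace(a,b,n)
def box(lx,ly,z):
    k=[np.array([sx*lx/2,sy*ly/2,z]) for sx,sy in((1,1),(-1,1),(-1,-1),(1,-1))]
    return np.vstack([seg(k[i],k[(i+1)%4]) for i in range(4)])
def place(P,x,y,a,z=0):
    c,s=np.cos(a),np.sin(a); return P@np.array([[c,s,0],[-s,c,0],[0,0,1]])+[x,y,z]
def score(cs,gs,P): return np.mean([mc(g,proj(c,P).T[::-1],order=1).mean() for c,g in zip(cs,gs)])
def ray(c,u,v,z):
    d=c["R"].T@np.array([(u-c["cx"])/c["fx"],(v-c["cy"])/c["fy"],1]); o=-c["R"].T@c["t"]
    return o+d*(z-o[2])/d[2]
LID=np.vstack([circ(.036,.0235),box(.06,.014,.0555),box(.06,.014,.0235)])
RIM=np.vstack([circ(.042,.09)])
def notch():
    o=[]
    for b in(0,np.pi):
        o.append(circ(.0345,.09,b-.21,b+.21,15))
        for s in(-.21,.21):
            d=np.array([np.cos(b+s),np.sin(b+s),0]); o.append(seg(d*.028+[0,0,.09],d*.0345+[0,0,.09],8))
    return np.vstack(o)
E
python3 - <<'E'
from workcell import bot
from vis import *
cs=[bot.read_camera(n) for n in("top","scene")]; gs=[grad(c) for c in cs]
print("rays lid",ray(cs[0],368.3,212.7,.0235),ray(cs[1],216,182,.0235))
print("rays can",ray(cs[0],201,194,.09),ray(cs[1],352,285,.09))
def fit(P,g0,da,a0,sets):
    for nm,k in sets:
        r=DE(lambda p:-score([cs[i] for i in k],[gs[i] for i in k],place(P,*p)),[(g0[0]-.02,g0[0]+.02),(g0[1]-.02,g0[1]+.02),(a0-da,a0+da)],seed=1,popsize=30)
        print(nm,r.x.round(4),-r.fun)
    return r.x
S=[("top",[0]),("scene",[1]),("both",[0,1])]
print("lid");fit(LID,ray(cs[0],368.3,212.7,.0235),.4,-1.08,S)
print("rim");c=fit(RIM,ray(cs[0],201,194,.09),.01,0,S)
print("stand");st=fit(np.vstack([box(.13,.13,.012)]),c,.78,0,S)
N=notch()
for b in np.arange(-.6,.61,.06): print(b.round(2),[round(score([cs[i]],[gs[i]],place(N,c[0],c[1],st[2]+b)),1) for i in(0,1)])
E
```

```text
rays lid [ 0.52033326 -0.22991841  0.0235    ] [ 0.526011   -0.22690244  0.0235    ]
rays can [0.56534639 0.25124179 0.09      ] [0.57835466 0.25943967 0.09      ]
lid
top [ 0.5192 -0.2306 -1.1809] 9.889632930263247
scene [ 0.5227 -0.2328 -1.0817] 15.401508535574768
both [ 0.5216 -0.2328 -1.1079] 11.938870603956905
rim
top [ 0.5677  0.2529 -0.0086] 48.31889657856528
scene [ 0.57    0.2516 -0.0093] 50.01125150070802
both [0.5691 0.2521 0.009 ] 47.04635864818181
stand
top [ 0.5645  0.2498 -0.0515] 15.828048334310449
scene [ 0.5741  0.2514 -0.0482] 22.673977231354424
both [ 0.574   0.251  -0.0471] 16.189996971920245
-0.6 [np.float64(11.0), np.float64(13.8)]
-0.54 [np.float64(11.9), np.float64(15.8)]
-0.48 [np.float64(12.9), np.float64(17.1)]
-0.42 [np.float64(13.8), np.float64(18.8)]
-0.36 [np.float64(14.9), np.float64(20.6)]
-0.3 [np.float64(16.8), np.float64(22.8)]
-0.24 [np.float64(18.5), np.float64(26.3)]
-0.18 [np.float64(19.5), np.float64(28.0)]
-0.12 [np.float64(20.0), np.float64(27.1)]
-0.06 [np.float64(19.8), np.float64(24.4)]
-0.0 [np.float64(18.7), np.float64(22.2)]
0.06 [np.float64(17.2), np.float64(21.2)]
0.12 [np.float64(16.4), np.float64(19.7)]
0.18 [np.float64(15.9), np.float64(18.4)]
0.24 [np.float64(15.3), np.float64(16.5)]
0.3 [np.float64(14.5), np.float64(14.4)]
0.36 [np.float64(13.6), np.float64(12.7)]
0.42 [np.float64(12.7), np.float64(11.7)]
0.48 [np.float64(12.3), np.float64(11.6)]
0.54 [np.float64(12.3), np.float64(10.8)]
0.6 [np.float64(12.4), np.float64(10.0)]
```

```bash
cat > h.py <<'E'
import numpy as np
from workcell import bot
def rv(a): return np.array([np.pi*np.cos(a/2),np.pi*np.sin(a/2),0])
def yaw():
    from scipy.spatial.transform import Rotation as R
    m=R.from_rotvec(bot.current_tool_rot()).as_matrix(); return np.arctan2(m[1,0],m[0,0])
def st(s=""):
    print(s,round(bot.current_clock(),2),np.round(bot.current_ee_pos(),4),"yaw",round(yaw(),3),"F",np.round(bot.current_contact_force(),2),"T",np.round(bot.current_ft_torque(),2),"op",round(bot.current_opening(),3),"g",round(bot.current_grip_force(),1))
E
python3 - <<'E'
from h import *; import cv2
a=np.pi-1.10
bot.set_gripper(.45,45)
bot.goto([.5216,-.2328,.11],rv(a)); st()
print(bot.current_joints())
c=bot.read_camera("scene")["pixels"]; d=bot.read_camera("top")["pixels"]
f=lambda i,u,v:cv2.resize(i[v-50:v+50,u-50:u+50],(400,400),interpolation=cv2.INTER_CUBIC)
cv2.imwrite("pics/above.png",np.hstack([f(d,368,213),f(c,215,181)]))
E
```

```text
4.01 [ 0.5219 -0.2321  0.1101] yaw 2.043 F [ 0.07  0.19 -0.43] T [-0.06  0.   -0.03] op 0.449 g 0.0
[-6.30062445e-01  2.50144630e-01  1.70636569e+00  2.01808702e-04
  1.18493105e+00 -1.10201831e+00]
```

View pics/above.png

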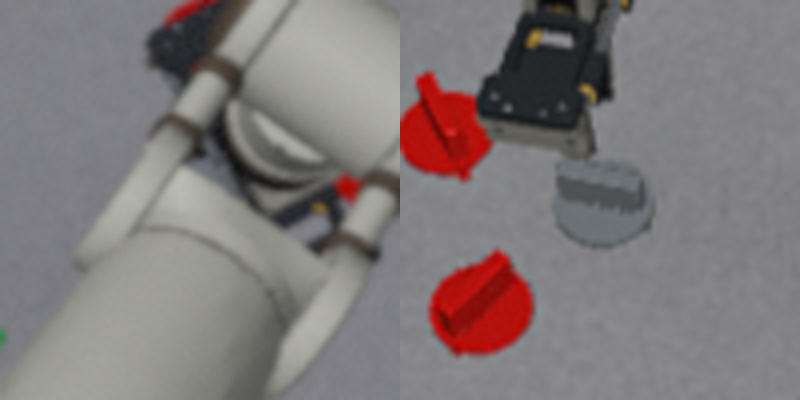

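The gripper hangs over the grey lid (about (603,205) in the scene crop), fingers across the bar; the red ones are clear. Going down to grip.

```bash
python3 - <<'E'
from h import *; import cv2
bot.line_to([.5216,-.2328,.06],max_speed=.1); st()
bot.line_to([.5216,-.2328,.028],max_speed=.06); st()
bot.set_gripper(.1,45); st("grip")
bot.line_to([.5216,-.2328,.20],max_speed=.15); st("up")
c=bot.read_camera("scene")["pixels"]
bot.hold(0.1); st()
p=np.array([.5216,-.2328,.18])
cv2.imwrite("pics/lift.png",c)
E
```

```text
4.76 [ 0.5218 -0.2329  0.0602] yaw 2.042 F [-0.78  0.42 -0.31] T [-0.09  0.03 -0.02] op 0.451 g 0.0
 5.44 [ 0.5216 -0.2328  0.0279] yaw 2.042 F [-0.04  0.38  0.34] T [-0.1  -0.   -0.03] op 0.449 g 0.0
grip 5.97 [ 0.522  -0.2328  0.0283] yaw 2.042 F [-0.23  0.69  1.68] T [ 0.19 -0.15 -0.01] op 0.147 g 45.0
up 7.27 [ 0.521  -0.2324  0.1987] yaw 2.042 F [-0.61 -0.16 -2.06] T [-0.06  0.03  0.03] op 0.149 g 45.0
 7.42 [ 0.5211 -0.2325  0.1989] yaw 2.042 F [ 0.08 -0.22 -2.42] T [-0.07  0.06 -0.  ] op 0.148 g 45.0
```

```bash
python3 - <<'E'
from h import *; from vis import *
bot.goto([.569,.252,.150],rv(np.pi-.20)); bot.hold(.2); st()
cs=[bot.read_camera(n) for n in("top","scene")]; gs=[grad(c) for c in cs]
e=bot.current_ee_pos(); oz=e[2]-.028
P=np.vstack([circ(.036,.0235),circ(.036,.0155)])
for k in([0],[1],[0,1]):
    r=DE(lambda p:-score([cs[i] for i in k],[gs[i] for i in k],place(P,p[0],p[1],0,oz)),[(.549,.589),(.232,.272)],seed=1,popsize=30); print(k,r.x.round(4),-r.fun)
f=lambda c,x:cv2.resize(c["pixels"][int(x[1])-35:int(x[1])+35,int(x[0])-35:int(x[0])+35],(400,400),interpolation=cv2.INTER_CUBIC)
q=[proj(c,np.array([[.569,.252,.11]]))[0] for c in cs]
cv2.imwrite("pics/over.png",np.hstack([f(c,x) for c,x in zip(cs,q)]))
E
```

```text
9.4 [0.5694 0.2512 0.1501] yaw 2.94 F [ 0.48 -0.73 -1.8 ] T [ 0.05 -0.02 -0.01] op 0.147 g 45.0
[0] [0.5561 0.2348] 30.565887309239542
[1] [0.5699 0.2514] 31.385625309225848
[0, 1] [0.589  0.2485] 29.22228655567284
```

View pics/over.png

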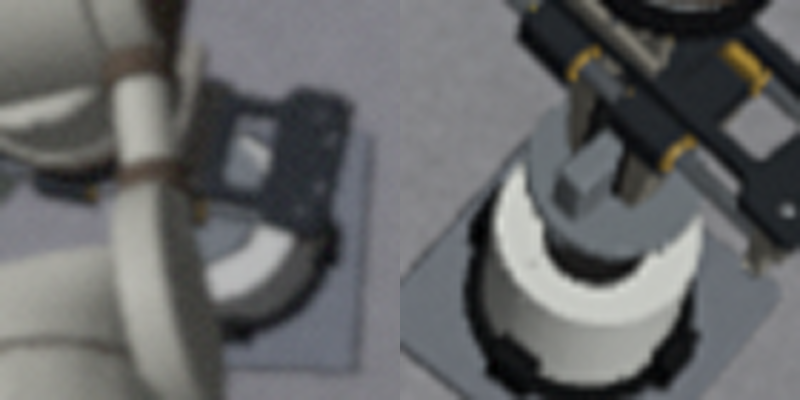

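```bash
cat >> h.py <<'E'
def F(n=4):
    r=[]
    for _ in range(n): r.append(np.r_[bot.current_contact_force(),bot.current_ft_torque()]); bot.hold(.02)
    return np.mean(r,0)
def down(x,y,z,zmin,fmax,step=.001,f0=None,a=None):
    f0=F() if f0 is None else f0
    while z>zmin-1e-9:
        bot.line_to([x,y,z],rot=None if a is None else rv(a),max_speed=.02); f=F()-f0
        print(round(z,4),np.round(bot.current_ee_pos(),4),np.round(f,2))
        if f[2]>fmax: break
        z-=step
    return z,f
E
python3 - <<'E'
from h import *
x,y=.569,.252
bot.line_to([x,y,.122],max_speed=.06); bot.hold(.2)
f0=F(8); print(f0.round(2)); np.save("f0.npy",f0)
down(x,y,.120,.113,3,f0=f0)
st()
E
```

```text
[ 0.08  0.12 -2.08  0.01 -0.01 -0.01]
0.12 [0.5689 0.252  0.1199] [-0.07 -0.09  0.39 -0.01  0.01 -0.01]
0.119 [0.569 0.252 0.119] [-0.21 -0.08 -0.23  0.02  0.03  0.01]
0.118 [0.569 0.252 0.118] [-0.35 -0.1  -0.25  0.02  0.    0.  ]
0.117 [0.569 0.252 0.117] [ 0.36  0.02 -0.26  0.   -0.03  0.02]
0.116 [0.569 0.252 0.116] [ 0.23 -0.19  0.38 -0.01 -0.03 -0.  ]
0.115 [0.569  0.252  0.1149] [ 0.18 -0.57  0.   -0.   -0.05 -0.02]
0.114 [0.569 0.252 0.114] [ 0.4  -0.13 -0.15 -0.01 -0.06  0.  ]
0.113 [0.569 0.252 0.113] [ 0.03  0.2  -0.13 -0.01 -0.09  0.  ]
 12.98 [0.569 0.252 0.113] yaw 2.942 F [-0.04 -0.66 -2.15] T [-0.   -0.04 -0.01] op 0.15 g 45.0
```

Already 5 mm below the rim without contact: the lugs are in the notches. Pressing on against the spring.

```bash
python3 - <<'E'
from h import *
f0=np.load("f0.npy")
down(.569,.252,.112,.1010,9.3,f0=f0)
st()
E
```

```text
0.112 [0.5691 0.2521 0.1123] [-0.33  0.04  2.32 -0.02  0.03 -0.  ]
0.111 [0.5691 0.2521 0.1113] [-0.54  0.01  2.86 -0.01  0.07 -0.  ]
0.11 [0.5691 0.2521 0.1101] [-0.08  0.18  4.28 -0.02  0.05  0.03]
0.109 [0.5691 0.252  0.1091] [-0.11 -0.01  4.52  0.01  0.02  0.01]
0.108 [0.5692 0.252  0.1081] [ 0.05  0.03  4.86  0.04 -0.    0.  ]
0.107 [0.5692 0.2521 0.1072] [-0.48  0.2   5.13  0.06 -0.03  0.02]
0.106 [0.5691 0.2521 0.1061] [ 0.48  0.16  6.14  0.07 -0.04  0.  ]
0.105 [0.5691 0.252  0.1051] [ 0.17  0.34  6.71  0.08 -0.06 -0.01]
0.104 [0.5691 0.2521 0.1041] [ 0.51  0.43  6.53  0.07 -0.08 -0.01]
0.103 [0.5691 0.252  0.1032] [ 0.39  0.43  7.28  0.1  -0.04  0.03]
0.102 [0.5692 0.2521 0.1028] [-1.180e+00 -4.400e-01  1.033e+01 -3.000e-02  1.900e-01 -1.000e-02]
 16.47 [0.5692 0.2521 0.1028] yaw 2.942 F [-1.46  0.8   7.91] T [0.02 0.16 0.01] op 0.148 g 45.0
```

```bash
python3 - <<'E'
from h import *
f0=np.load("f0.npy")
a0=np.pi-.20
bot.line_to([.569,.252,.1025],max_speed=.02)
d=0
while d<.86:
    d+=.04 if d<.6 else .02
    bot.line_to([.569,.252,.1025],rot=rv(a0-d),max_speed=.03); f=F(3)-f0
    print(round(d,2),round(a0-yaw(),3),round(bot.current_clock(),2),np.round(bot.current_ee_pos(),4),np.round(f,2))
    if abs(f[5])>.25 or f[2]>20: break
E
```

```text
0.04 0.04 17.02 [0.5691 0.252  0.1028] [-0.19  0.64  7.76  0.05 -0.03 -0.02]
0.08 0.08 17.32 [0.5692 0.252  0.1028] [-0.15  0.12  7.41  0.09 -0.03 -0.05]
0.12 0.12 17.62 [0.5692 0.252  0.1028] [ 0.5   0.19  7.95  0.01 -0.03 -0.06]
0.16 0.16 17.92 [0.5691 0.252  0.1028] [-0.24 -0.04  8.02  0.02  0.   -0.02]
0.2 0.2 18.22 [0.5691 0.252  0.1028] [ 0.32  0.    7.98  0.   -0.01 -0.02]
0.24 0.24 18.52 [0.5692 0.252  0.1028] [ 0.27  0.05  8.01  0.   -0.01 -0.06]
0.28 0.28 18.82 [0.5691 0.2519 0.1028] [ 0.07 -0.12  7.51 -0.01 -0.05 -0.04]
0.32 0.32 19.12 [0.5692 0.2519 0.1028] [-0.2  -0.02  7.76 -0.03 -0.05 -0.04]
0.36 0.36 19.42 [0.5691 0.2519 0.1028] [-0.54 -0.33  8.06 -0.05 -0.01 -0.02]
0.4 0.4 19.72 [0.5692 0.2519 0.1028] [ 0.07 -0.16  8.05 -0.02 -0.04 -0.02]
0.44 0.44 20.02 [0.5692 0.2519 0.1028] [ 0.14 -0.31  7.7   0.    0.02 -0.08]
0.48 0.48 20.32 [0.5692 0.2519 0.1028] [ 0.03 -0.1   7.4  -0.03  0.01 -0.03]
0.52 0.52 20.62 [0.5692 0.2519 0.1028] [-0.01 -0.01  7.93 -0.01 -0.01 -0.06]
0.56 0.56 20.92 [0.5692 0.2519 0.1028] [ 0.43 -0.46  8.42 -0.04 -0.02 -0.06]
0.6 0.6 21.22 [0.5692 0.2519 0.1028] [-0.12 -0.1   7.46 -0.04 -0.02 -0.03]
0.62 0.62 21.52 [0.5692 0.2519 0.1028] [ 0.47  0.11  7.61 -0.01 -0.01  0.04]
0.64 0.64 21.82 [0.5692 0.2519 0.1028] [ 0.02 -0.05  7.93 -0.02  0.01  0.  ]
0.66 0.66 22.12 [0.5692 0.2519 0.1028] [ 0.12 -0.56  7.75 -0.03  0.01  0.04]
0.68 0.68 22.42 [0.5692 0.2519 0.1028] [ 0.3  -0.19  7.59 -0.05  0.    0.03]
0.7 0.7 22.72 [0.5692 0.2519 0.1028] [ 0.11 -0.26  7.12 -0.03 -0.02  0.01]
0.72 0.72 23.02 [0.5692 0.2519 0.1028] [ 0.13  0.35  7.94 -0.08 -0.02  0.01]
0.74 0.74 23.32 [0.5692 0.2519 0.1028] [ 0.43  0.09  7.88 -0.06  0.    0.03]
0.76 0.759 23.62 [0.5694 0.2521 0.1028] [ 1.03  0.45  7.71  0.03 -0.17  0.13]
0.78 0.779 23.92 [0.5697 0.2522 0.1029] [ 3.07  0.78  6.04  0.24 -0.58  0.24]
0.8 0.799 24.22 [0.5697 0.2521 0.1029] [ 4.59  2.16  6.73  0.28 -0.9   0.63]
```

End stop felt at about 0.76 rad. Backing off the torque and letting the spring lift it into the pockets.

```bash
python3 - <<'E'
from h import *
f0=np.load("f0.npy"); a=np.pi-.20-.755
bot.line_to([.569,.252,.1025],rot=rv(a),max_speed=.03); print((F()-f0).round(2))
for z in(.104,.105,.106,.107):
    bot.line_to([.569,.252,z],rot=rv(a),max_speed=.02); print(z,np.round(bot.current_ee_pos(),4),(F()-f0).round(2))
E
```

```text
[ 3.6   1.67  7.64  0.24 -0.66  0.12]
0.104 [0.5693 0.2521 0.1042] [ 3.96  1.55  7.4   0.27 -0.79  0.1 ]
0.105 [0.5693 0.2521 0.1051] [ 4.88  1.66  6.08  0.29 -0.91  0.09]
0.106 [0.5692 0.252  0.1059] [ 5.11  1.54  6.02  0.29 -0.99  0.14]
0.107 [0.5692 0.252  0.1067] [ 5.11  2.36  5.05  0.37 -1.05  0.12]
```

```bash
python3 - <<'E'
from h import *; import cv2; from vis import proj
f0=np.load("f0.npy")
bot.set_gripper(.35); st()
bot.line_to([.569,.252,.16],max_speed=.1)
bot.goto([.40,.05,.3],rv(np.pi-.95)); st()
cs=[bot.read_camera(n) for n in("top","scene")]
f=lambda c,x:cv2.resize(c["pixels"][int(x[1])-35:int(x[1])+35,int(x[0])-35:int(x[0])+35],(400,400),interpolation=cv2.INTER_CUBIC)
q=[proj(c,np.array([[.569,.252,.09]]))[0] for c in cs]
o=[]
for c,x in zip(cs,q):
    i=c["pixels"].copy(); o.append(f(c,x))
cv2.imwrite("pics/end.png",np.hstack(o))
E
```

```text
26.26 [0.5683 0.2518 0.1063] yaw 2.187 F [ 0.16 -0.14 -0.38] T [-0.05  0.08  0.02] op 0.349 g 0.0
 28.08 [0.4002 0.0503 0.2994] yaw 2.192 F [-0.35  0.72  0.71] T [0.01 0.01 0.04] op 0.35 g 0.0
```

View pics/end.png

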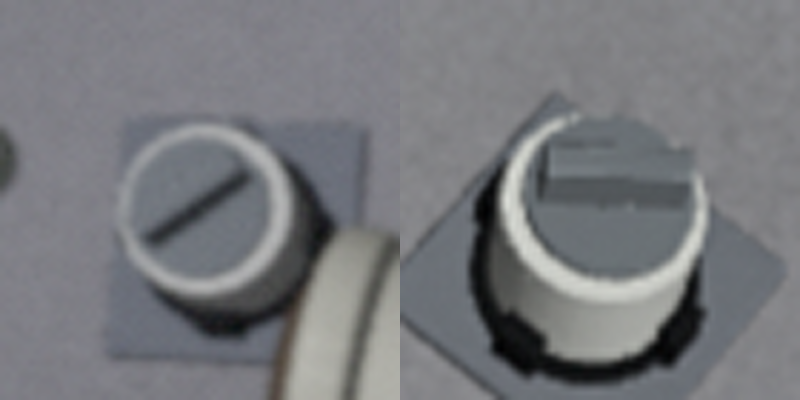

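The lid sits in the canister, apparently level, bar at about −0.95 rad. A quick fit checks height and tilt.

```bash
python3 - <<'E'
from h import *; from vis import *; from scipy.spatial.transform import Rotation as R
cs=[bot.read_camera(n) for n in("top","scene")]; gs=[grad(c) for c in cs]
P=np.vstack([circ(.036,.0235),box(.06,.014,.0555),box(.06,.014,.0235)])
for z in (.074,.076,.0775,.079,.0805,.082,.084):
    o=[]
    for k in([0],[1],[0,1]):
        r=DE(lambda p:-score([cs[i] for i in k],[gs[i] for i in k],place(P,p[0],p[1],p[2],z)),[(.559,.579),(.242,.262),(-1.15,-.75)],seed=1); o+=[*r.x.round(4),round(-r.fun,1)]
    print(z,*o)
q=lambda p:-score(cs,gs,R.from_rotvec([p[4],p[5],0]).apply(place(P,0,0,p[2]))+[p[0],p[1],p[3]])
r=DE(q,[(.559,.579),(.242,.262),(-1.15,-.75),(.07,.09),(-.15,.15),(-.15,.15)],seed=1); print(r.x.round(4),r.fun)
E
```

```text
0.074 0.5599 0.2459 -0.9314 30.2 0.5694 0.2512 -1.1121 26.7 0.5688 0.2511 -1.0048 27.1
0.076 0.5595 0.2455 -0.9304 30.3 0.5703 0.2515 -1.1076 26.8 0.5691 0.2512 -0.9947 27.2
0.0775 0.5592 0.2452 -0.9302 30.3 0.571 0.2517 -1.1103 26.8 0.5692 0.2512 -0.9811 27.0
0.079 0.559 0.2449 -0.9295 30.4 0.5716 0.2519 -1.103 26.9 0.5696 0.2513 -0.9835 26.6
0.0805 0.559 0.2446 -0.9254 30.4 0.5723 0.2522 -1.1212 26.9 0.5698 0.2513 -0.9721 26.0
0.082 0.559 0.2443 -0.913 30.4 0.5729 0.2525 -1.1194 27.0 0.5742 0.2457 -0.857 25.2
0.084 0.559 0.2439 -0.9181 30.2 0.5737 0.2527 -1.1126 27.1 0.5692 0.2498 -1.068 24.3
[ 0.5672  0.2508 -1.0134  0.0749 -0.0024  0.0465] -27.385354907345572
```

The pictures cannot resolve the 3 mm that matter, so I'll feel the top of the bar at its middle and ends with shut fingers (locked: z ≈ 0.1345; not locked: 0.1315).

```bash
python3 - <<'E'
from h import *
a=np.pi-.955; u=np.array([np.cos(-.955),np.sin(-.955)])
bot.set_gripper(0,5)
bot.goto([.569,.252,.165],rv(a)); 
for s in(0,.022,-.022):
    x,y=np.array([.569,.252])+s*u
    bot.line_to([x,y,.139],max_speed=.06); bot.hold(.1); f0=F(6); z=.137
    while z>.1295:
        bot.line_to([x,y,z],max_speed=.02); f=F(4)-f0
        if f[2]>1.2: break
        z-=.0005
    print(s,round(z,4),np.round(bot.current_ee_pos(),4),f.round(2),round(bot.current_clock(),1))
    bot.line_to([x,y,.142],max_speed=.06)
E
```

```text
0 0.1345 [0.5691 0.252  0.1349] [-1.44 -0.42  3.02 -0.04  0.19 -0.  ] 32.7
0.022 0.1345 [0.5818 0.234  0.1349] [-0.71 -1.05  2.99 -0.08  0.15  0.03] 35.6
-0.022 0.1345 [0.5564 0.27   0.1349] [-0.78  0.06  2.25 -0.04  0.16 -0.03] 38.9
```

Bar top is at 0.1349 at the middle and both ends, so the lid is level and locked at the right height. Retreating and handing in.

```bash
python3 - <<'E'
from h import *
bot.line_to([.556,.27,.2],max_speed=.15); bot.goto([.40,.05,.3],rv(np.pi-.95)); bot.hold(.3); st()
print(bot.job_done())
E
```

```text
41.07 [0.4001 0.0503 0.2997] yaw 2.192 F [ 0.56 -0.06  0.13] T [-0.08  0.04 -0.02] op 0.002 g 0.0
the job is handed in; nothing more can be done
None
```

The canister is closed: its grey lid was twisted clockwise to the end stop and sits level at the locked height, checked by touching the bar's middle and both ends, and the job was handed in at 41 s of the allowed 72 s.

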